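# Lock the tube rack on the bench shaker with its ratchet handle

### The job

The open blue tube rack on one of the two bench shakers is not locked down yet. Swing the ratchet handle on that shaker's clamp bolt back and forth between its two stop posts, until the steel clamp bar under it has come round clockwise and points straight out over the middle of the rack's near lip, then let go. Move the bar only by the handle, and leave the other shaker's clamp handle as it is.

Things in the scene. Friction and masses are not known exactly. Their poses are not given: they have to be found in the camera images.
- shaker: Fixed white bench shaker with an open blue rack of white-capped tubes. Origin: on the clamp bolt's vertical axis at table height; x from bolt to rack, z up. Case x -70..190, y -90..90 mm, black platform top 45 mm high; rack lip from x = 33 mm (58 high), rack body from x = 62 mm (91 high, caps 101). Two steel stop posts, 12 mm thick, at x = -53, y = -53 and 53 mm, tops 123 mm high.
- ratchet (a joint): Its ratchet handle's angle about the bolt, rad, clockwise from above; 0 = towards the shaker's -x; the stop posts limit it to -0.6..0.6. Turned clockwise (growing) it carries bolt and bar along; turned back it leaves them (clicks of 0.17 rad: up to 0.2 rad idle before a new swing bites). Driving takes about 8 N at the grip, turning back 1 N. It stays where left.
- ratchet_grip (a point): Centre of the handle's black grip, 135 mm from the bolt axis and 108 mm above the table. The grip is 20 mm wide, 20 mm high, 85 mm long (90 to 175 mm from the axis) and level; it overhangs the shaker's case. Its x axis points along the handle to the bolt.
- bar (a joint): Clamp bar's angle about the bolt, rad, clockwise from above; 0 = straight out along the shaker's +x over the rack's lip, where it must end; starts at -2.5 to -1.9, pointing back left. Steel, 18 mm wide, reaches 62 mm from the axis, 60 to 68 mm above the table, under the handle. Stays where left; nothing stops it at 0 and the ratchet cannot turn it back.
- bar_tip (a point): Tip of that clamp bar, on its middle line, 62 mm from the bolt axis and 64 mm above the table.
- ratchet2_grip (a point): Centre of the same kind of black grip on the other shaker, which carries a grey box with a white lid, already locked. Bystander: leave it where it is.

How it is judged (in metres and radians):
At the end, for the whole second after the job is handed in: The clamp bar of the shaker with the blue tube rack points out over the rack's lip within 0.3 rad (17 degrees) of straight, at rest (value of joint bar between -0.3 and 0.3 rad and velocity of joint bar between -0.05 and 0.05 rad/s); the robot touches nothing.
It fails at once if the other shaker's ratchet handle is moved by more than 20 mm at its grip (distance of ratchet2_grip from where it was at the start of the episode above 0.02 m).
It fails at once if the robot pushes the clamp bar directly, with more than 5 N (contact force between any of the arm, the fingers and bar above 5 N).
It also fails if it takes over 54 s, if anything falls off the work surface, if the arm or the gripper's body presses on something with over 40 N, if the wrist force passes 120 N, or if a joint passes its speed limit or range.

### The arm

A 7-joint arm with a two-finger parallel gripper is mounted at the origin on the work surface. World frame = base frame: x ahead of the robot, y to its left, z up, the work surface at z = 0. Lengths are in mm, angles in rad, forces in N, time in s.
With the tool pointing down it reaches from about 400 to 900 mm from the base axis. Payload 5.5 kg.
Tool frame: the origin (TCP) lies where the fingers leave the gripper's body, on its centre line; the fingertips stand 66 mm ahead of it and the grasp point (between the pads) lies 47 mm ahead of it; x points along the fingers, z is the direction in which the jaws open and shut, and the axes are right-handed (so a half turn about x gives the same grasp; the last joint's range is limited). The gripper opens to 92 mm and grips with 3 to 60 N. Pads are 19 mm wide; open, the fingers measure 130 mm over their backs; the gripper's body (75 mm by 190 mm) begins 47 mm behind the grasp point.
Start: joints at [-1.052, 0.501, -0.427, 1.55, 0.221, 1.138, -0.21], TCP at [164.426, 628.858, 292.229] pointing down, gripper open.
Joint ranges: [-2.88, 2.88], [-0.31, 2.03], [-1.54, 1.56], [0.2, 2.42], [-1.41, 4.55], [0.19, 2.02], [-2.57, 2.57]. Speed limits (rad/s): [2.57, 2.57, 3.14, 3.14, 3.14, 3.14, 3.14].

### API

Orientations are given as a 3x3 rotation matrix whose columns are the frame's x, y, z axes.
In Python, from station import arm, cams, ticket, nets gives the robot as it stands. Calls block until the motion is done:
- arm.move_to(position, orientation): joint-space move of the TCP to a pose.
- arm.move_straight(position, v=150, orientation=None, until_force=None): straight line of the TCP; orientation=None keeps the orientation; v is the mean speed in mm/s. With until_force (N) it stops when the force on the tool has changed by that much, and returns True; else False.
- arm.movej(angles): joint-space move.
- arm.open_jaws() and arm.gripper_close(): open the fingers fully, or close them until they stop; the grip force is fixed at half the most.
- arm.sleep(seconds).
- arm.ik(position, orientation): joint angles nearest the present ones, or None.
- arm.state(): the state.
- cams.grab_frame(name): name is "scene" or "top"; returns the picture (420x560x3 uint8, red, green, blue); there is no depth.
- cams.camera_params(name): a dict with "fovy" (degrees; the focal length in pixels is half the picture's height over the tangent of half this angle, whatever the lens; pixels are square), "cx", "cy" (the principal point, pixels), "R" (3x3) and "t" (3): a world point X has camera coordinates R X + t. Camera axes: x right, y down, z forward; pixel columns grow to the right and rows downward; lengths in mm; the calibration is good to about 2 mm. A picture is of the moment at which its call begins. camera_params takes no time and is no camera call.
A pose or a line that the arm cannot do raises arm.MotionError and nothing moves.
- ticket.finish_job(): hands the job in, once; it reports no verdict.
Trained networks look in the newest picture that a camera, given by its name, has taken for a name from the list of things; names that differ only in an ending like _2 or _b are one class to them, and where a whole thing is asked for, a point or a joint stands for the part that bears it (a point fixed in the world has none). Each returns a list of dicts, best first, with "confidence" (0 to 1); they miss things now and then, are a little off and sometimes report something else, mostly with a low value. They report only what shows in the picture. A call takes as long as a camera call.
- nets.boxes_of(query, camera): "box" ([left, top, width, height] in pixels, round what is visible of it).
- nets.masks_of(query, camera): "region" (420x560 bool, what is visible of it) and "box" ([left, top, width, height] in pixels, round what is visible of it).
The state is a dict: "time": time; "joint_pos": joint angles; "dq": joint speeds; "tau": joint torques, N m; "position": TCP position; "ee_rot": TCP orientation; "force": force on the tool from outside, world axes, zero at the start; "moment": the same for the moment, N m; "grip_width": finger opening in mm.
Only numpy, scipy, OpenCV 4.12 (cv2) and the standard library are available. Lean on these libraries where they do the work, as an engineer would, in place of code of your own. Each camera call takes 0.05 s, during which the arm holds its last target.

## Working session

There is one attempt and no reset: what is moved stays moved. The work goes in short steps, each a Python script; the robot and the scene stay as the last script left them, time stands still between calls to the robot, and variables do not carry over. Pictures are saved under pics/ and viewed, and the job is handed in when it is done.

```bash
ls; mkdir -p pics; python3 - <<'E'
from station import arm,cams,ticket,nets
import cv2,json
for n in("scene","top"):
    im=cams.grab_frame(n); cv2.imwrite(f"pics/{n}0.png",im[:,:,::-1])
    p=cams.camera_params(n); print(n,p)
    for q in("shaker","ratchet_grip","bar","bar_tip","ratchet"):
        print(q,[(r["box"],round(r["confidence"],2)) for r in nets.boxes_of(q,n)])
s=arm.state();print(s["time"],s["position"],s["ee_rot"],s["force"],s["grip_width"])
E
```

```text
pics
scene {'fovy': 56.32397286405483, 'cx': 277.6165284581803, 'cy': 206.51854354321546, 'R': array([[-0.4234099 ,  0.90592131, -0.00553478],
       [ 0.534873  ,  0.24504888, -0.80861729],
       [-0.73118734, -0.34533697, -0.58830898]]), 't': array([ 266.13524276, -245.87600001, 1319.81880704])}
shaker [([102.2, 154.5, 153.6, 116.3], 0.8)]
ratchet_grip [([175.7, 148.3, 74.1, 35.4], 0.57)]
bar [([183.2, 182.2, 31.4, 17.4], 0.83)]
bar_tip [([184.5, 183.1, 30.7, 15.0], 0.72)]
ratchet [([174.4, 148.7, 78.7, 36.7], 0.72)]
top {'fovy': 47.05041182222621, 'cx': 286.35451512326773, 'cy': 209.73209144580025, 'R': array([[ 0.0079892 , -0.99993421, -0.00823134],
       [-0.98129489, -0.00625639, -0.19240891],
       [ 0.19234475,  0.00961457, -0.98128031]]), 't': array([ -7.18251456, 590.55849025, 967.64277597])}
shaker [([350.2, 115.9, 98.1, 162.2], 0.71)]
ratchet_grip [([363.1, 187.1, 53.6, 89.5], 0.66), ([371.5, 201.5, 30.5, 11.4], 0.52)]
bar [([370.6, 204.8, 30.1, 10.5], 0.56)]
bar_tip [([373.6, 204.2, 23.6, 10.9], 0.68)]
ratchet [([361.0, 190.6, 56.6, 85.0], 0.92)]
0.6 [164.40638647 628.87720975 292.24477512] [[-3.03997669e-05 -9.67488104e-01  2.52916523e-01]
 [ 6.45362167e-05  2.52916520e-01  9.67488103e-01]
 [-9.99999997e-01  4.57336883e-05  5.47494187e-05]] [-0.19674778  0.22265383  0.1233728 ] 91.90257854339565
```

View pics/scene0.png

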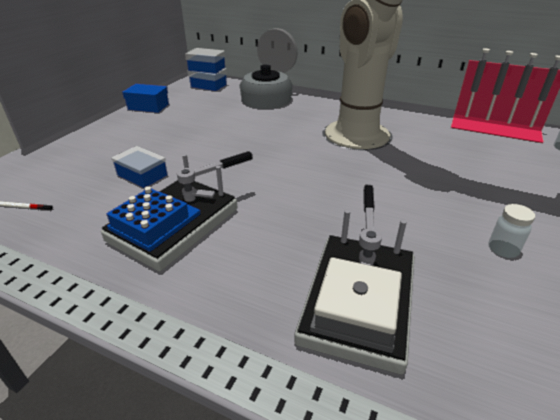

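View pics/top0.png

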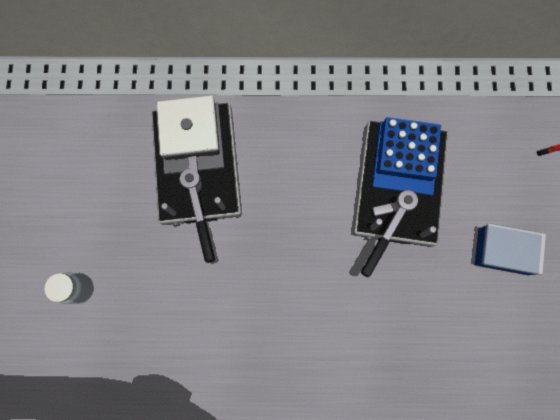

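The top view shows the blue rack shaker on the right, with its bolt at about (408,200), its grip at about (375,255) and the bar pointing left. The other shaker, with the grey box, is on the left. I'll zoom in to pick points.

```bash
python3 - <<'E'
import cv2
a=cv2.imread("pics/scene0.png")[140:270,95:265]; b=cv2.imread("pics/top0.png")[110:290,345:455]
cv2.imwrite("pics/sz.png",cv2.resize(a,None,fx=4.5,fy=4.5,interpolation=cv2.INTER_CUBIC))
cv2.imwrite("pics/tz.png",cv2.resize(b[60:180],None,fx=5,fy=5,interpolation=cv2.INTER_CUBIC))
E
```

```text
(no output)
```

View pics/sz.png

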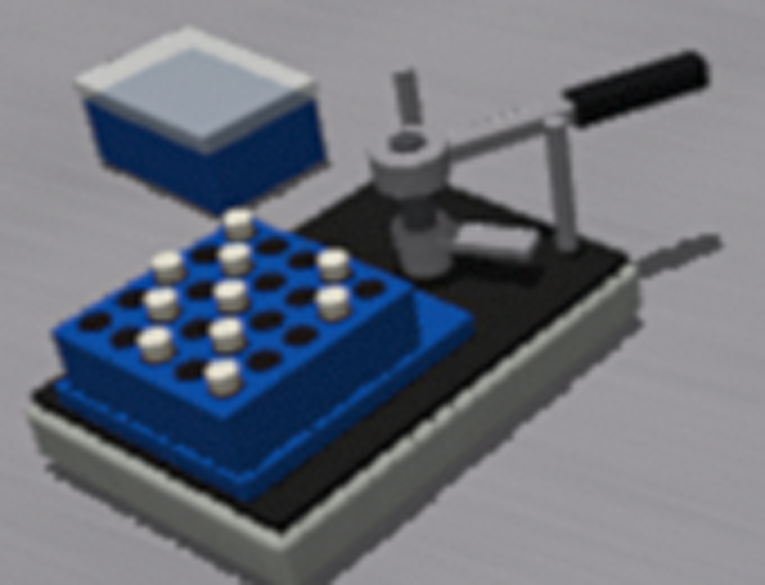

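View pics/tz.png

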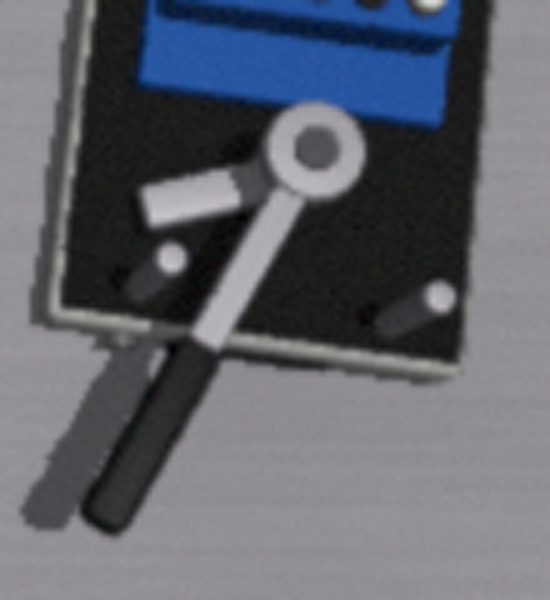

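```bash
cat > h.py <<'E'
from station import arm,cams,ticket,nets
import numpy as np, cv2
from scipy.optimize import least_squares
P={n:cams.camera_params(n) for n in("scene","top")}
def proj(n,X):
    p=P[n]; c=p["R"]@np.asarray(X,float)+p["t"]; f=210/np.tan(np.radians(p["fovy"]/2))
    return np.array([p["cx"]+f*c[0]/c[2],p["cy"]+f*c[1]/c[2]])
def tri(us,ut):
    f=lambda X:np.r_[proj("scene",X)-us,proj("top",X)-ut]
    r=least_squares(f,[600,-100,80]); return r.x,np.sqrt(2*r.cost/4)
def atz(n,u,z):
    r=least_squares(lambda X:proj(n,[X[0],X[1],z])-u,[600,-100]); return np.r_[r.x,z]
sz=lambda u,v:np.array([95+(u+.5)/4.5-.5,140+(v+.5)/4.5-.5])
tz=lambda u,v:np.array([345+(u+.5)/5-.5,170+(v+.5)/5-.5])
E
python3 - <<'E'
from h import *
for n,s,t in [("bolt",(407,143),(316,148)),("postR",(403,73),(440,296)),("postL",(556,122),(172,258)),("gripin",(572,108),(203,342)),("gripout",(692,68),(105,518)),("bartip",(533,243),(146,207)),("lipL",(475,320),(138,85))]:
    X,e=tri(sz(*s),tz(*t)); print(n,X.round(1),e.round(2))
bl=atz("top",tz(138,85),58);br=atz("top",tz(443,125),58);print(bl,br,np.linalg.norm(bl-br))
X=lambda t,z:atz("top",tz(*t),z)
c1=X((57,305),40);c2=X((458,367),40);print("case",c1,c2,np.linalg.norm(c1-c2))
print(X((172,258),123),X((440,296),123),X((146,207),68),X((203,342),112),X((105,518),112))
E
```

```text
bolt [ 601.4 -245.8  118.5] 0.18
postR [ 541.7 -292.1  118.6] 0.27
postL [ 555.7 -186.2  121.1] 0.33
gripin [ 523.5 -199.   109.7] 0.63
gripout [ 454.8 -160.5  107.9] 0.15
bartip [ 587.1 -186.4   65.3] 0.25
lipL [ 642.9 -186.4   53.2] 0.28
[ 642.08342137 -186.27525479   58.        ] [ 625.31662996 -315.61410137   58.        ] 130.42109695032448
case [ 549.42117383 -152.21688884   40.        ] [ 523.91407229 -322.07827188   40.        ] 171.7658338489963
[ 555.82285975 -186.61615418  123.        ] [ 541.35779074 -291.37722355  123.        ] [ 586.96079296 -186.5211492    68.        ] [ 524.00394688 -199.94876136  112.        ] [ 454.35542622 -159.4974929   112.        ]
```

```bash
cat >> h.py <<'E'
B=np.array([601.2,-246.0]); YAW=-0.135
def pose(th,sg,r=140,z=155.):
    a=np.pi+YAW-th; h=np.array([np.cos(a),np.sin(a)])
    t=np.array([-h[1],h[0],0])*sg
    x=np.array([0,0,-1.]); R=np.column_stack([x,np.cross(t,x),t])
    return np.r_[B+r*h,z],R
def arc(a,b,sg,n=4,v=120):
    for th in np.linspace(a,b,n+1)[1:]:
        p,R=pose(th,sg); arm.move_straight(p,v=v,orientation=R)
        s=arm.state(); print(round(th,2),round(s["time"],2),(s["position"]-p).round(1),s["force"].round(1),round(s["grip_width"],1))
def look(tag):
    im=cams.grab_frame("top"); a=im[170:290,345:455,::-1]
    cv2.imwrite(f"pics/{tag}.png",cv2.resize(a,None,fx=5,fy=5,interpolation=cv2.INTER_CUBIC))
    im=cams.grab_frame("scene"); a=im[110:240,135:305,::-1]
    cv2.imwrite(f"pics/{tag}s.png",cv2.resize(a,None,fx=4.5,fy=4.5,interpolation=cv2.INTER_CUBIC))
E
python3 - <<'E'
from h import *
for sg in(1,-1):
    for th in(-.6,-.3,0,.4,.6):
        for z in (155,300):
            q=arm.ik(*pose(th,sg,z=z)); print(sg,th,z,None if q is None else np.round(q,2))
E
```

```text
1 -0.6 155 [-0.14  0.68  0.9   1.9  -0.68  0.9  -0.  ]
1 -0.6 300 [-0.1   0.4   0.8   1.79 -0.32  1.09 -0.29]
1 -0.3 155 [-0.2   0.62  0.88  1.98 -0.64  0.85 -0.37]
1 -0.3 300 [-0.15  0.32  0.76  1.86 -0.25  1.06 -0.69]
1 0 155 [-0.31  0.6   0.91  2.03 -0.64  0.83 -0.72]
1 0 300 [-0.21  0.27  0.72  1.91 -0.2   1.04 -1.1 ]
1 0.4 155 [-0.25  0.5   0.68  2.03 -0.45  0.76 -1.4 ]
1 0.4 300 [-0.46  0.3   0.91  1.92 -0.27  1.05 -1.54]
1 0.6 155 [-0.46  0.6   0.91  2.02 -0.64  0.84 -1.49]
1 0.6 300 [-0.66  0.41  1.14  1.9  -0.42  1.09 -1.65]
-1 -0.6 155 [ 1.18  0.67 -0.87  1.86  0.63  0.92  2.05]
-1 -0.6 300 [ 1.33  0.53 -1.08  1.74  0.5   1.18  2.14]
-1 -0.3 155 [ 0.1   0.49  0.46  1.97 -0.31  0.75  2.49]
-1 -0.3 300 [-0.09  0.3   0.69  1.86 -0.22  1.05  2.42]
-1 0 155 [ 0.09  0.44  0.38  2.02 -0.24  0.72  2.06]
-1 0 300 [-0.09  0.25  0.58  1.91 -0.16  1.03  1.99]
-1 0.4 155 [ 0.08  0.42  0.27  2.02 -0.17  0.71  1.48]
-1 0.4 300 [-0.1   0.23  0.45  1.91 -0.12  1.03  1.44]
-1 0.6 155 [ 0.01  0.44  0.29  2.   -0.19  0.72  1.25]
-1 0.6 300 [-0.09  0.24  0.39  1.89 -0.1   1.03  1.18]
```

```bash
python3 - <<'E'
from h import *
arm.open_jaws()
p,R=pose(.397,1,z=290); arm.move_to(p,R)
s=arm.state();print(s["time"],s["position"].round(1),s["joint_pos"])
p,R=pose(.397,1); print(arm.move_straight(p,v=150,until_force=10))
s=arm.state();print(s["time"],s["position"].round(1),s["force"].round(1))
look("a")
E
```

```text
3.85 [ 481.  -174.1  289.8] [-0.45931603  0.31559247  0.90796753  1.93141308 -0.28927492  1.0310583
 -1.52500033]
False
4.9 [ 481.1 -175.3  155.7] [0.1 0.5 0.1]
```

View pics/as.png

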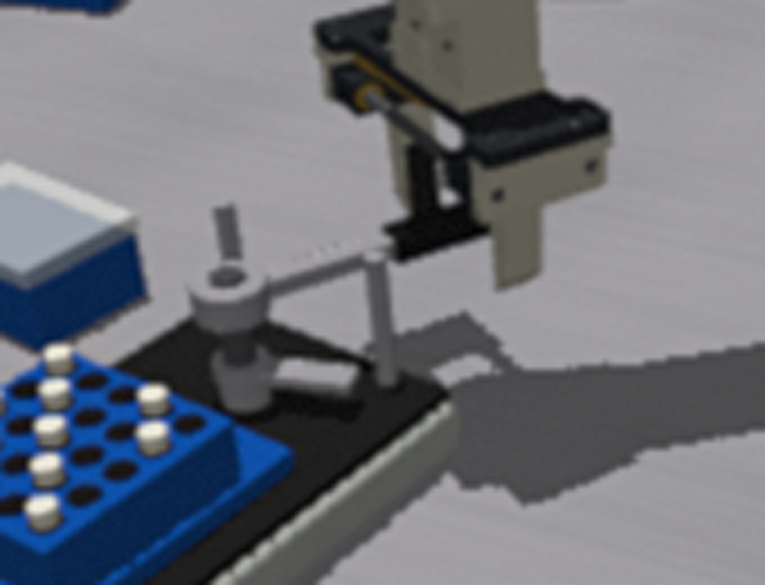

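View pics/a.png

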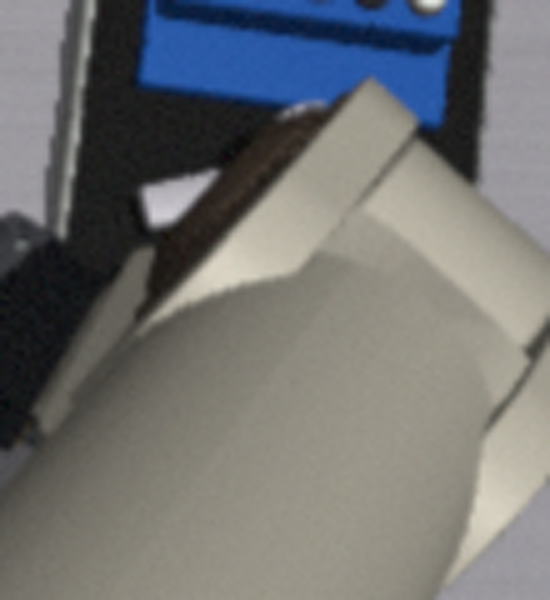

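The scene view shows the fingers on either side of the grip at about (440,240) in the crop, clear of the post. Next I close the jaws and swing the handle back.

```bash
python3 - <<'E'
from h import *
arm.gripper_close()
s=arm.state();print(s["time"],s["grip_width"],s["force"].round(1))
arc(.397,-.56,1,n=4)
look("b")
E
```

```text
6.1083 19.68032356752432 [0.5 0.1 0.1]
0.16 6.53 [-0.3 -0.9 -0. ] [-1.5 -4.4 -1.9] 19.6
-0.08 6.96 [ 0.2  1.  -0. ] [-0.7  0.   0.1] 19.5
-0.32 7.38 [ 0.1  1.1 -0. ] [-1.2 -0.7  1.9] 19.7
-0.56 7.81 [ 0.   1.1 -0. ] [-1.7  0.5  2.1] 19.7
```

View pics/bs.png

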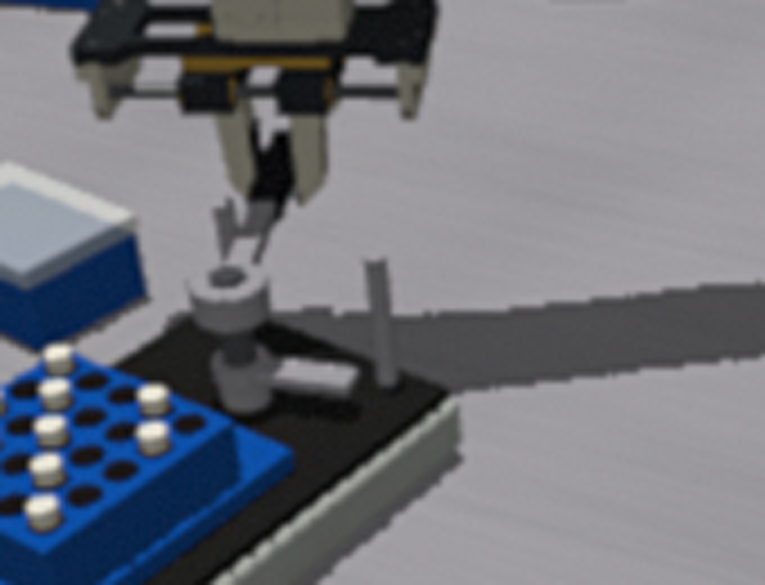

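The handle went back to −0.56 while the bar stayed put (tip at about (357,375) in the crop). Now the first drive stroke.

```bash
python3 - <<'E'
from h import *
arc(-.56,.56,1,n=5)
arc(.56,-.56,1,n=4)
look("c")
E
```

```text
-0.34 8.32 [ 0.1  0.5 -0. ] [ 0.3 -0.2 -0.8] 20.0
-0.11 8.72 [ 0.1 -0.3  0. ] [-0.  -0.6 -1.2] 19.8
0.11 9.13 [-0.1 -0.5  0. ] [ 0.5 -0.2 -1.1] 19.6
0.34 9.54 [-0.2 -0.6  0. ] [ 0.2 -0.4  0.1] 19.6
0.56 9.95 [-0.3 -0.5 -0. ] [-1.2 -1.1  1.7] 19.4
0.28 10.43 [ 0.2  0.1 -0. ] [ 0.9 -1.8 -2.9] 19.9
0.0 10.9 [ 0.4  0.7 -0. ] [-0.4 -0.5 -0.5] 19.9
-0.28 11.38 [ 0.3  1.1 -0. ] [ 1.2  0.3 -0.5] 19.8
-0.56 11.85 [ 0.2  1.1 -0. ] [ 2.   0.9 -0.6] 19.4
```

View pics/cs.png

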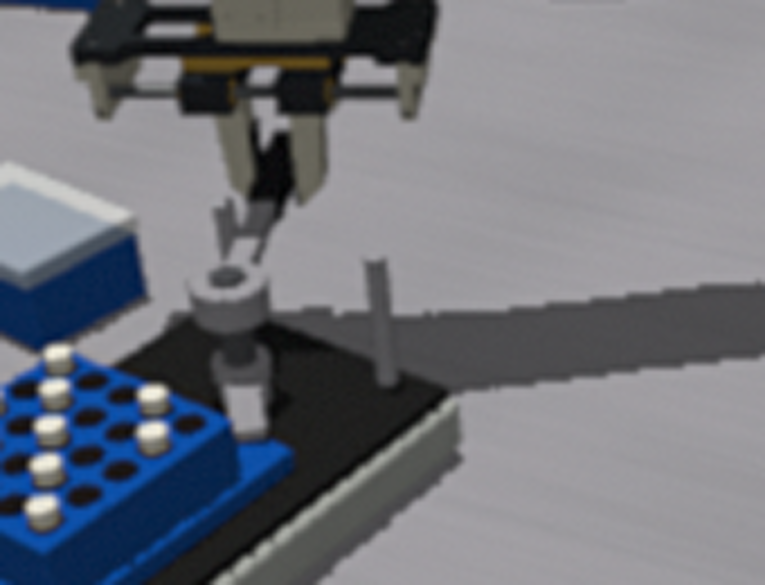

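View pics/c.png

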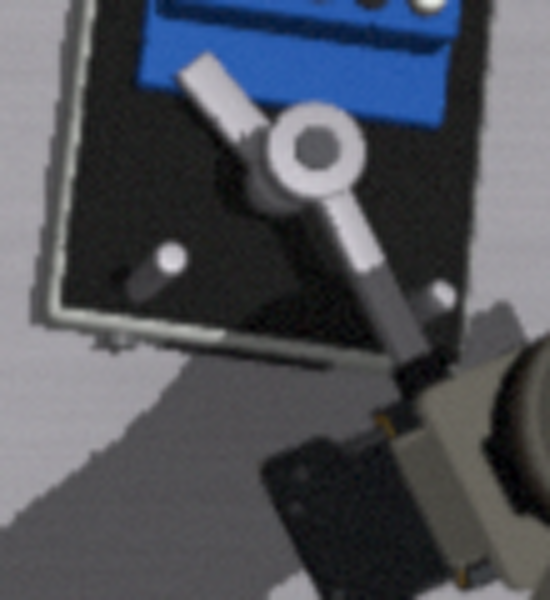

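```bash
python3 - <<'E'
from h import *
for t in((146,207),(194,63)):
    X=atz("top",tz(*t),68); d=X[:2]-B; print(X,np.hypot(*d),-(np.arctan2(d[1],d[0])-YAW))
print(tri(np.array([135+245.5/4.5-.4,110+437/4.5-.4]),tz(194,63)))
E
```

```text
[ 586.96079296 -186.5211492    68.        ] 61.159534904218646 -1.9407734335365665
[ 649.35950689 -208.53633876   68.        ] 61.01527691947282 -0.7961242446536053
(array([ 650.45720293, -209.09131846,   62.44755449]), np.float64(0.2089341019418523))
```

```bash
python3 - <<'E'
from h import *
arc(-.56,.25,1,n=4)
look("d")
E
```

```text
-0.36 12.33 [0.2 0.7 0. ] [ 2.7  1.2 -2.1] 20.0
-0.16 12.72 [ 0.2 -0.4  0. ] [ 2.9  1.2 -3.9] 20.1
0.05 13.1 [-0.1 -0.9  0. ] [ 2.  -1.1 -2. ] 19.8
0.25 13.48 [-0.3 -0.8  0.1] [ 0.4  0.8 -1.1] 19.4
```

View pics/ds.png

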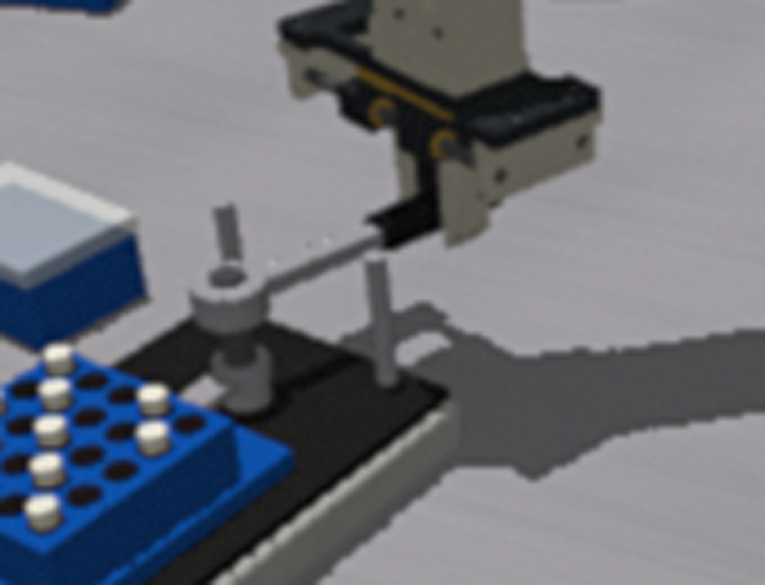

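View pics/d.png

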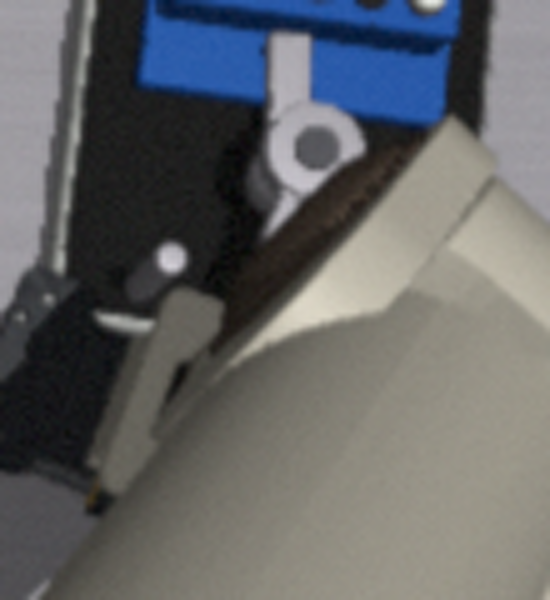

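```bash
python3 - <<'E'
from h import *
X=atz("top",tz(290,34),68); d=X[:2]-B; print(X,np.hypot(*d),-(np.arctan2(d[1],d[0])-YAW))
E
```

```text
[ 662.31398603 -249.69051813   68.        ] 61.225315123368155 -0.07468578792572111
```

```bash
python3 - <<'E'
from h import *
arc(.25,.32,1,n=1,v=60)
arm.open_jaws()
p,R=pose(.32,1,z=290); arm.move_straight(p,v=150)
arm.move_to([380,250,330],arm.state()["ee_rot"])
s=arm.state();print(s["time"],s["position"],s["force"].round(1))
look("e")
cv2.imwrite("pics/e_full.png",cams.grab_frame("top")[:,:,::-1])
E
```

```text
0.32 13.9 [-0.5 -1.   0. ] [-1.8 -3.9 -0.9] 19.5
17.8083 [380.59004817 249.03504657 329.90713898] [0.2 0.  0.9]
```

View pics/e.png

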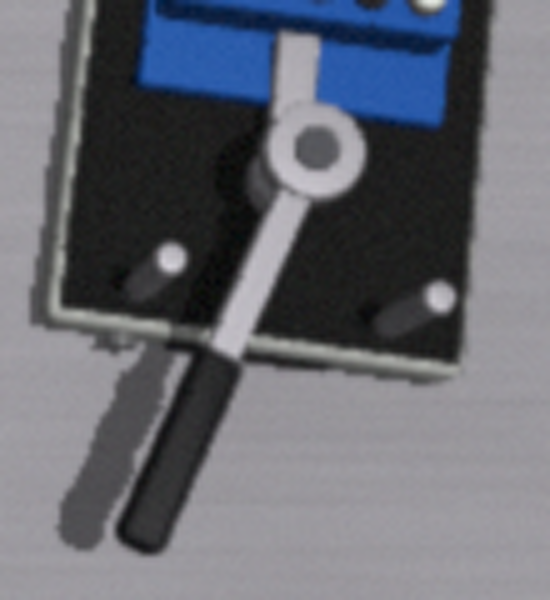

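View pics/e_full.png

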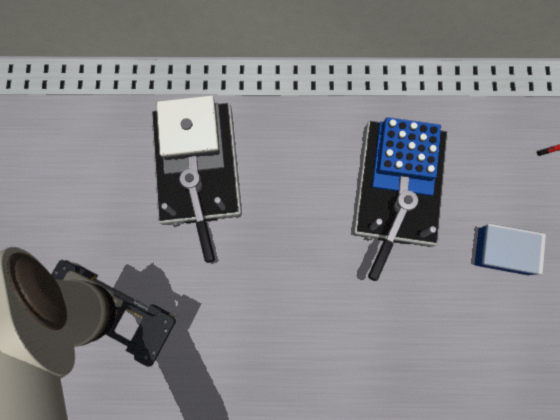

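The bar now points straight over the rack lip (tip at about (299,34) in the crop). The other shaker's handle hasn't changed, and the robot is clear of everything.

```bash
python3 - <<'E'
from h import *
X=atz("top",tz(299,34),68); d=X[:2]-B; print(np.hypot(*d),-(np.arctan2(d[1],d[0])-YAW))
ticket.finish_job()
E
```

```text
61.595688323353784 -0.012759259820794705
the job is handed in; nothing more can be done
```

The clamp bar on the blue-rack shaker now points straight out over the rack's near lip, and the job is handed in. My last measurement put the bar at about −0.01 rad, against the ±0.3 rad allowed.

- **What I did:** I gripped that shaker's ratchet handle and swung it back once. A full drive stroke took the bar from −1.94 to −0.80 rad. After a second swing back, a partial stroke and a small nudge brought it to −0.01 rad. Then I opened the jaws and moved the arm away.
- **Last checks:**
  - The final top view shows the robot clear of both shakers and the other shaker's handle where it started.
  - Forces at the tool read about 5 N or less at every check between moves.
  - The robot's clock was at about 18 s of the 54 s limit.
- **Disagreements:** Heights measured from the two views were up to about 5 mm off the given ones, for example 53 mm against 58 mm for the rack lip. The estimates of the shaker's heading differed by about 0.02 rad. Neither is large enough to matter within the tolerance.

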